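Strip the clamp pile into the fixture kit

TASK

The parts of a wire clamp are piled on the black mat: take the pile apart and put the white pulley, the red jaw and the blue bracket each into its own nest in the kit tray, right way up and fully down. The kit already has its steel cover, so leave that one where it lies and lay the pile's cover flat in the steel spares tray. Set every part down, do not drop any, and leave the glass beaker standing.

Things in the scene. Friction and masses are not known exactly. Their poses are not given: they have to be found in the camera images.
- pulley: Top of the pile: white plastic wire pulley on its flat face: grooved flange 36 mm diameter, 16 mm high, and on top a hub 20 mm diameter, 14 mm high (30 mm in all), to take it by. About 45 g. Origin: centre of its underside, z up; round, so its yaw does not matter. It lies loose near the middle of the pile's cover. The fixed mat under the pile is 190 x 130 x 4 mm.
- cover: Second in the pile, the duplicate: steel plate 36 (x) x 52 (y) x 10 (z) mm with two dark screw holes, about 145 g. Origin: centre of its underside, z up. It lies flat, a few degrees askew, across the red jaw and sticks out about 9 mm beyond it at either y side, with 20 mm of free space below, to be taken by its 52 mm width.
- jaw: Third in the pile: red jaw block 66 (x) x 34 (y) x 34 (z) mm, about 110 g, with a groove 8 mm wide and deep along x in its top. Origin: centre of its underside, z up. It stands loosely in the bracket's 38 mm wide channel, 10 mm above the bracket's underside; its upper 20 mm stand clear of the bracket's cheeks, to be taken by the 34 mm width.
- bracket: Bottom of the pile, on the mat: blue U-shaped bracket 90 (x) x 56 (y) x 24 (z) mm, about 200 g: 10 mm floor, a 9 mm thick cheek along either y side, channel along x. Origin: centre of its underside, z up. Take it across the 56 mm width. Two loose brass thumb screws (18 mm wide, 29 high) stand off two opposite corners of it, some 75 mm along x and 45 mm along y from its middle.
- kit_cover: The kit's own steel cover plate, the same as cover, already lying in its nest in the kit tray. Origin: centre of its underside. It is loose, and stays where it is.
- nest_bracket: Bracket's nest, in the kit tray: fixed charcoal block 120 (x) x 96 (y) x 12 (z) mm, in its middle a yellow-floored pocket 106 (x) x 72 (y) mm, 8 mm deep. Origin: centre of the block's underside; pocket floor 4 mm, rim 12 mm above it. The bracket's x lies along the nest's x, either way round. The tray (258 x 206 mm, rim 14 mm high) holds four blocks, 2 x 2, in any order.
- nest_jaw: Nest for the jaw in the kit tray: same block, with a rectangular pocket 82 (x) x 50 (y) mm, 8 mm deep. Origin: centre of the block's underside; pocket floor 4 mm and rim 12 mm above it. The jaw stands in it with its x axis along the nest's x axis, either way round.
- nest_pulley: Nest for the pulley in the kit tray: same block, with a round pocket 52 mm in diameter, 8 mm deep. Origin: centre of the block's underside; pocket floor 4 mm and rim 12 mm above it. The pulley stands in it on its flange, hub up.
- spares: Spares tray: shallow empty steel tray fixed to the bench, 150 (x) x 136 (y) mm outside, 3 mm walls, rim 16 mm above the bench, floor 3 mm above the bench. Origin: centre of its underside, z up.
- beaker: Small glass beaker, a bystander, 50 mm in diameter and 70 mm high, standing loose on the bench. Origin: centre of its underside. It must not be knocked over.
Not all that is in view belongs to the job. Leave any purple look-alike of the nest_jaw alone.

How it is judged (in metres and radians):
At the end, for the whole second after the job is handed in: Pulley, jaw and bracket upright in their own pockets (13 mm of centre, under 3 mm off the floor, 0.1 rad); the pile's cover flat on the spares tray's floor (3 mm, 0.1 rad); the kit's cover within 12 mm of its start; beaker standing; all released and at rest (horizontal distance between pulley and nest_pulley below 0.013 m and z of pulley in the frame of nest_pulley below 0.007 m and angle between each of pulley, jaw, bracket, cover's own z axis and vertical below 0.1 rad and horizontal distance between jaw and nest_jaw below 0.013 m and z of jaw in the frame of nest_jaw below 0.007 m and horizontal distance between bracket and nest_bracket below 0.013 m and z of bracket in the frame of nest_bracket below 0.007 m and x of cover in the frame of spares between -0.055 and 0.055 m and y of cover in the frame of spares between -0.05 and 0.05 m and z of cover in the frame of spares below 0.006 m and distance of kit_cover from where it was at the start of the episode below 0.012 m and angle between beaker's own z axis and vertical below 0.2 rad and linear speed of each of pulley, jaw, bracket, cover below 0.02 m/s); the robot touches nothing.
It fails at once if a part of the pile is dropped (faster than 0.7 m/s, a fall of some 25 mm, while no finger touches it) ((linear speed of pulley above 0.7 m/s and contact force between the fingers and pulley below 0.3 N) or (linear speed of cover above 0.7 m/s and contact force between the fingers and cover below 0.3 N) or (linear speed of jaw above 0.7 m/s and contact force between the fingers and jaw below 0.3 N) or (linear speed of bracket above 0.7 m/s and contact force between the fingers and bracket below 0.3 N)).
It fails at once if the kit's own cover is taken or shoved out of its place (distance of kit_cover from where it was at the start of the episode above 0.02 m).
It fails at once if the beaker is knocked over (angle between beaker's own z axis and vertical above 0.6 rad).
It also fails if it takes over 120 s, if anything falls off the work surface, if the arm or the gripper's body presses on something with over 40 N, if the wrist force passes 120 N, or if a joint passes its speed limit or range.

ROBOT

A 6-joint arm with a two-finger parallel gripper is mounted at the origin on the work surface. World frame = base frame: x ahead of the robot, y to its left, z up, the work surface at z = 0. Lengths are in mm, angles in rad, forces in N, time in s.
With the tool pointing down it reaches from about 350 to 975 mm from the base axis. Payload 7.1 kg.
Tool frame: the origin (TCP) lies at the very end of the fingers, on their centre line; the grasp point (between the pads) lies 19 mm behind it (ctrl.grip_point_offset is the distance from the TCP to the grasp point, in mm); z points along the fingers, y is the direction in which the jaws open and shut (so a half turn about z gives the same grasp; the last joint's range is limited). The gripper opens to 88 mm and grips with 3 to 60 N. Pads are 20 mm wide; open, the fingers measure 115 mm over their backs; the gripper's body (75 mm by 178 mm) begins 61 mm behind the grasp point.
Start: joints at [1.086, 0.423, 1.63, -0, 1.089, -0.019], TCP at [280.678, 558.412, 222.675] pointing down, gripper open.
Joint ranges: [-3, 3], [-0.9, 2.11], [0.09, 2.58], [-1.31, 4.45], [0.11, 2.69], [-2.54, 2.54]. Speed limits (rad/s): [2.39, 2.39, 3.01, 3.14, 3.14, 3.14].

INTERFACE

Orientations are given as a rotation vector (axis times angle).
In Python, from workcell import ctrl gives the robot as it stands.
- The arm moves only by the tool move_arm, never from a script. Its argument "increments" is one flat list of numbers, 5 for each row, row after row: the closure in counts, from 0 (fully open) to 255 (shut), then the shift along the tool's x, y, z in mm, then the turn about the tool's z in degrees. In form: [grip, dx, dy, dz, yaw, grip, dx, dy, dz, yaw, ...]. A call has 1 to 12 rows; each row is the pose to reach, as a shift and turn from the pose measured when the call began, along the tool's axes at that moment; what a row does not reach only later rows make up. A row lasts 1/8 s, in which the tool goes at most 62.5 mm and 10.7 degrees, less where a joint would pass 70% of its speed; a pose out of reach is approached as far as the arm can. A call with a gripper value outside its range is refused whole. The fingers move at their own pace and stop on an object; the grip force is fixed at half the most. Time passes only in rows, so rows that repeat a pose let the fingers close. It gives the time, the measured TCP pose, the force and the opening at its end, in the units of the state.
- ctrl.get_obs(): the state, without advancing time (a new reading comes with each control period).
- ctrl.get_image(name): name is "scene" or "top" or "wrist"; returns a dict with "frame" (420x560x3 uint8, red, green, blue), "vertical_fov" (degrees; the focal length in pixels is half the picture's height over the tangent of half this angle, whatever the lens; pixels are square), "cx", "cy" (the principal point, pixels), "pose" (4x4, takes a point from camera to world coordinates); the wrist camera has in their place "mount" (4x4, takes a point from camera to tool coordinates, whose origin is the TCP and whose axes are the flange's). Camera axes: x right, y down, z forward; pixel columns grow to the right and rows downward; lengths in mm; the calibration is good to about 2 mm. A picture is of the moment at which its call begins: read the wrist's pose just before it. There is no depth.
- ctrl.close_job(): hands the job in, once; it reports no verdict.
The state is a dict: "t": time; "qpos": joint angles; "qvel": joint speeds; "joint_torque": joint torques, N m; "ee_pos": TCP position; "orientation": TCP orientation; "ft_force": force on the tool from outside, world axes, zero at the start; "moment": the same for the moment, N m; "width": finger opening in mm.
Only numpy, scipy, OpenCV 4.12 (cv2) and the standard library are available. Lean on these libraries where they do the work, as an engineer would, in place of code of your own. Each camera call takes 0.05 s, during which the arm holds its last target.

## Working session

There is one attempt and no reset: what is moved stays moved. The work goes in short steps, Python scripts to look and compute and a tool call to move; the robot and the scene stay as the last step left them, time stands still between calls to the robot, and variables do not carry over. Pictures are saved under pics/ and viewed, and the job is handed in when it is done.

Besides the shell and the picture viewer there is one more tool, called as name(argument=value, ...) on one line, values as JSON. move_arm: Moves the arm, as the interface text tells. Its arguments: {"type":"object","properties":{"increments":{"type":"array","items":{"type":"number"}}},"required":["increments"]}

```bash
ls; mkdir -p pics; python3 - <<'E'
from workcell import ctrl
import cv2,pickle
o=ctrl.get_obs();print(o)
for n in("scene","top","wrist"):
    d=ctrl.get_image(n);cv2.imwrite(f"pics/{n}0.png",d["frame"][:,:,::-1])
    pickle.dump(d,open(f"{n}0.pkl","wb"))
    print(n,{k:v for k,v in d.items() if k!="frame"})
E
```

```text
pics
{'t': 0.0, 'qpos': array([ 1.08601387e+00,  4.23840440e-01,  1.63069218e+00, -7.16850758e-06,
        1.08858039e+00, -1.90185501e-02]), 'qvel': array([ 0.00084234, -0.00057917,  0.00134279,  0.00107056, -0.00031199,
        0.00111334]), 'joint_torque': array([ 1.37854749e-03, -5.44625759e+01, -2.73664552e+01,  6.44350913e-02,
        2.27023620e-02, -1.33688422e-04]), 'ee_pos': array([280.42143602, 557.93867475, 221.90108567]), 'orientation': array([-7.24933703e-01, -3.05642405e+00,  2.31501057e-03]), 'ft_force': array([-0.40796009, -0.60518816, -0.64200874]), 'moment': array([ 0.04315244, -0.03253972, -0.00353346]), 'width': 87.68422702840486}
scene {'vertical_fov': 47.854550686623384, 'cx': 274.17672097435366, 'cy': 222.0376415386512, 'pose': array([[ 6.41598923e-01,  3.92485304e-01, -6.59019049e-01,
         1.33755737e+03],
       [ 7.66724906e-01, -3.52799330e-01,  5.36344620e-01,
        -5.43681670e+02],
       [-2.19940977e-02, -8.49404449e-01, -5.27283928e-01,
         6.89399587e+02],
       [ 0.00000000e+00,  0.00000000e+00,  0.00000000e+00,
         1.00000000e+00]
[... 189 characters left out ...]

       [-9.99967960e-01,  6.56869985e-03,  4.57498046e-03,
         7.45024568e+01],
       [-5.63570626e-03, -1.71823887e-01, -9.85111563e-01,
         1.31295331e+03],
       [ 0.00000000e+00,  0.00000000e+00,  0.00000000e+00,
         1.00000000e+00]])}
wrist {'vertical_fov': 67.95113271329731, 'cx': 276.23654875474233, 'cy': 207.982507865781, 'mount': array([[ 2.99093699e-04, -9.53798722e-01, -3.00446181e-01,
         8.24458835e+01],
       [ 9.99999890e-01,  1.76586119e-04,  4.34906682e-04,
        -5.79873967e-01],
       [-3.61758813e-04, -3.00446278e-01,  9.53798670e-01,
        -1.62941550e+02],
       [ 0.00000000e+00,  0.00000000e+00,  0.00000000e+00,
         1.00000000e+00]])}
```

View pics/scene0.png

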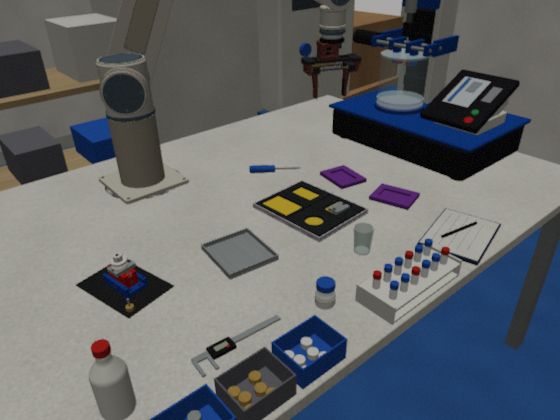

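View pics/top0.png

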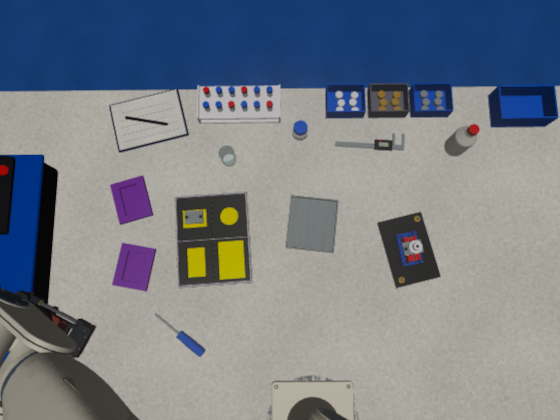

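View pics/wrist0.png

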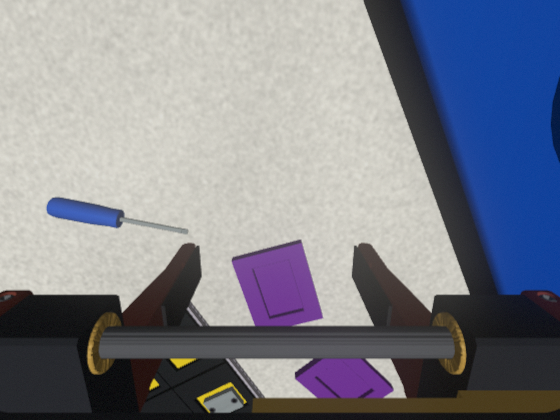

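```bash
cat > h.py <<'E'
import numpy as np,cv2,pickle
from scipy.spatial.transform import Rotation as R
from workcell import ctrl
def T(o):
    M=np.eye(4);M[:3,:3]=R.from_rotvec(o["orientation"]).as_matrix();M[:3,3]=o["ee_pos"];return M
def cam(d,o=None):
    P=d["pose"] if "pose" in d else T(o)@d["mount"]
    f=210/np.tan(np.radians(d["vertical_fov"]/2));return P,f,d["cx"],d["cy"]
def bp(c,u,v,z):
    P,f,cx,cy=c;r=P[:3,:3]@np.array([(u-cx)/f,(v-cy)/f,1]);p=P[:3,3];return p+r*(z-p[2])/r[2]
def pj(c,X):
    P,f,cx,cy=c;x=P[:3,:3].T@(np.asarray(X)-P[:3,3]);return np.array([cx+f*x[0]/x[2],cy+f*x[1]/x[2]])
def snap(n,tag):
    o=ctrl.get_obs();d=ctrl.get_image(n)
    pickle.dump((d,o),open(f"{tag}.pkl","wb"));cv2.imwrite(f"pics/{tag}.png",d["frame"][:,:,::-1]);return d,o
def load(tag):
    d,o=pickle.load(open(f"{tag}.pkl","rb"));return cam(d,o),d,o
def crop(d,u0,v0,u1,v1,s,name):
    im=d["frame"][v0:v1,u0:u1,::-1];im=cv2.resize(im,None,fx=s,fy=s,interpolation=cv2.INTER_CUBIC);cv2.imwrite(f"pics/{name}.png",im)
def rel(o,target,yawdir=None):
    """tool-frame shift to bring TCP to target(world)"""
    M=T(o);print("tool shift",np.round(M[:3,:3].T@(np.array(target)-M[:3,3]),1))
    if yawdir is not None: # want tool y along world angle yawdir(deg)
        y=M[:3,1];a=np.degrees(np.arctan2(y[1],y[0]))
        # turn about tool z (down) by +w rotates world angle by -w
        w=-(yawdir-a);w=(w+90)%180-90
        print("tool y at",round(a,1),"turn",round(w,1), "q6 now",round(np.degrees(o["qpos"][5]),1))
E
python3 - <<'E'
from h import *
d=pickle.load(open("top0.pkl","rb"))
crop(d,100,180,260,300,5,"t_kit");crop(d,360,195,460,295,6,"t_pile");c=cam(d)
for n,u,v,z in [("pile",412,248,60),("sp",313,224,0),("kitTL",178,197,14),("kitBR",251,284,14),("beaker",228,157,35)]: print(n,bp(c,u,v,z).round())
E
```

```text
pile [ 459. -275.   60.]
sp [535. -14.   0.]
kitTL [613. 371.  14.]
kitBR [366. 161.  14.]
beaker [724. 227.  35.]
```

View pics/t_kit.png

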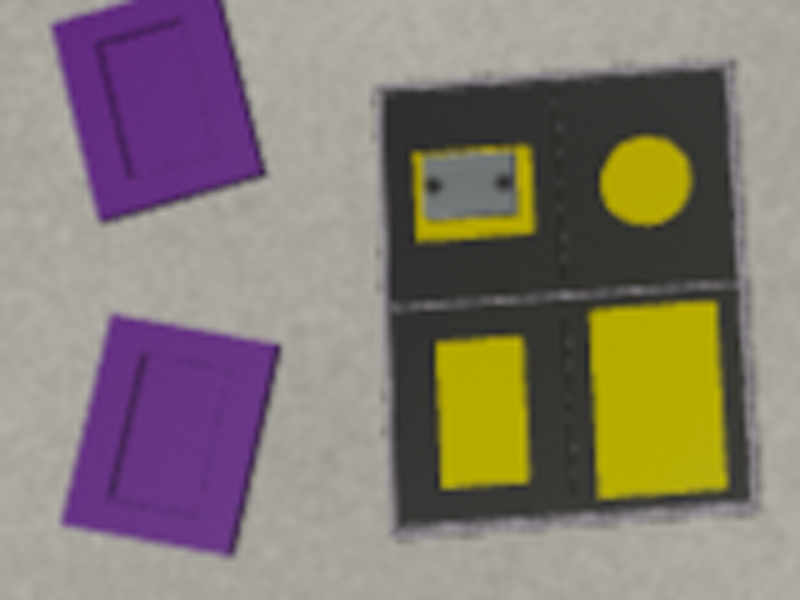

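View pics/t_pile.png

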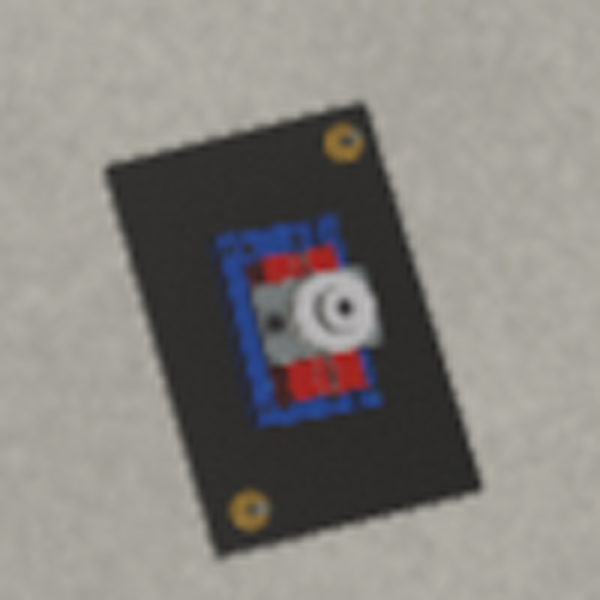

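```bash
python3 - <<'E'
from h import *
o=ctrl.get_obs();rel(o,[560,266,222],90);rel(o,[520,-275,240],104)
d=pickle.load(open("top0.pkl","rb"));c=cam(d)
P=[bp(c,100+u/5-.4,180+v/5-.4,14) for u,v in[(378,87),(735,62),(757,510),(396,537)]]
print(np.round(P),np.mean(P,0).round(1),[np.linalg.norm(P[i]-P[i-1]).round() for i in range(4)])
for n,u,v in[("pul",646,181),("jaw",482,412),("br",658,399),("kc",474,193)]:print(n,bp(c,100+u/5-.4,180+v/5-.4,6).round(1))
E
```

```text
tool shift [-3.809e+02 -1.354e+02  2.000e-01]
tool y at 63.3 turn -26.7 q6 now -1.1
tool shift [-588.1 -636.8  -17.2]
tool y at 63.3 turn -40.7 q6 now -1.1
[[613. 379.  14.]
 [627. 175.  14.]
 [373. 161.  14.]
 [359. 361.  14.]] [493.  269.1  14. ] [np.float64(255.0), np.float64(204.0), np.float64(254.0), np.float64(200.0)]
pul [559.3 226.2   6. ]
jaw [428.5 316.4   6. ]
br [435.1 217.8   6. ]
kc [553.  324.1   6. ]
```

move_arm(increments=[0, -380, -135, 0, -27, 0, -380, -135, 0, -27, 0, -380, -135, 0, -27, 0, -380, -135, 0, -27, 0, -380, -135, 0, -27, 0, -380, -135, 0, -27, 0, -380, -135, 0, -27, 0, -380, -135, 0, -27, 0, -380, -135, 0, -27, 0, -380, -135, 0, -27])

```text
t: 1.4
ee_pos: [558.4, 267.8, 222.2]
orientation: [0.011, -3.141, 0.002]
ft_force: [-0.2, -0.3, -0.5]
width: 87.9
```

```bash
python3 - <<'E'
from h import *
d,o=snap("wrist","w1");print(o["t"],o["ee_pos"],o["ft_force"])
cv2.imwrite("pics/w1b.png",cv2.resize(d["frame"][:,:,::-1],(800,600),interpolation=cv2.INTER_CUBIC))
E
```

```text
1.4 [558.39041926 267.8367205  222.15901489] [-0.17498753 -0.277232   -0.4575388 ]
```

View pics/w1b.png

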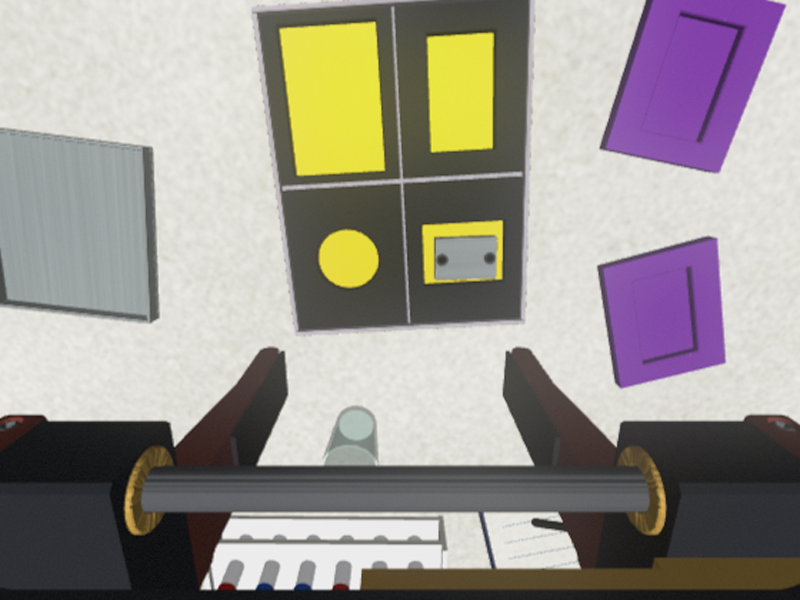

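```bash
cat > nest.py <<'E'
from h import *
from scipy.optimize import minimize
def fit(c,im,shape,x0,S=4):
    hsv=cv2.cvtColor(im,cv2.COLOR_RGB2HSV);m=((hsv[...,0]>22)&(hsv[...,0]<38)&(hsv[...,1]>140)&(hsv[...,2]>70)).astype(np.uint8)
    ctr=pj(c,[x0[0],x0[1],4]);n,l=cv2.connectedComponents(m);k=l[int(ctr[1]),int(ctr[0])];m=(l==k).astype(np.float32) if k else m*0.
    M=cv2.resize(m,None,fx=S,fy=S,interpolation=cv2.INTER_LINEAR)
    def mask(p):
        ca,sa=np.cos(p[2]),np.sin(p[2]);out=None
        for z in(4,12):
            q=[pj(c,[p[0]+ca*a-sa*b,p[1]+sa*a+ca*b,z]) for a,b in shape]
            q=((np.array(q)+.5)*S-.5)
            I=np.zeros(M.shape,np.uint8);cv2.fillPoly(I,[np.round(q*16).astype(np.int32)],255,shift=4)
            out=I if out is None else cv2.min(out,I)
        return out/255.
    f=lambda p:np.abs(mask([p[0],p[1],p[2]/100])-M).sum()/S/S
    r=minimize(f,[x0[0],x0[1],x0[2]*100],method="Nelder-Mead",options=dict(initial_simplex=np.array([x0[0],x0[1],x0[2]*100])+np.array([[0,0,0],[5,0,0],[0,5,0],[0,0,5]])))
    return [r.x[0],r.x[1],r.x[2]/100],r.fun,M.sum()/S/S
def rect(a,b):return [(-a/2,-b/2),(a/2,-b/2),(a/2,b/2),(-a/2,b/2)]
circ=[(26*np.cos(t),26*np.sin(t)) for t in np.linspace(0,6.28,60)]
E
python3 - <<'E'
from nest import *
c,d,o=load("w1")
d0=pickle.load(open("top0.pkl","rb"));c0=cam(d0)
for cc,im in((c,d["frame"]),(c0,d0["frame"])):
  for n,s,x in[("pul",circ,(559,226,0)),("jaw",rect(82,50),(428,316,.05)),("br",rect(106,72),(435,218,.05))]:
    print(n,fit(cc,im,s,x))
u=lambda a,b,z:bp(c,a/1.4286,b/1.4286,z).round(1)
print("tray",u(252,10,14),u(523,321,14),u(298,332,14))
print("sp",u(152,148,16),u(158,321,16),u(151,322,0)); 
print("beaker base",u(350,470,0),"top",u(356,424,70))
E
```

```text
pul ([np.float64(559.5530364995502), np.float64(226.3456630070059), np.float64(0.008342045710057732)], np.float64(72.3125), np.float32(1377.0))
jaw ([np.float64(427.4620311310491), np.float64(317.1114775711548), np.float64(0.06303050997263329)], np.float64(184.392578125), np.float32(3750.0))
br ([np.float64(433.81139888055066), np.float64(218.0660215676366), np.float64(0.062498647146869875)], np.float64(257.1875), np.float32(6838.0))
pul ([np.float64(560.0255426444958), np.float64(226.34907941025122), np.float64(0.012602153808134729)], np.float64(24.90234375), np.float32(274.0))
jaw ([np.float64(428.8142821037666), np.float64(316.38133493012685), np.float64(0.0707580259416438)], np.float64(40.544921875), np.float32(551.0))
br ([np.float64(435.58256172839504), np.float64(218.28935185185185), np.float64(0.07897376543209876)], np.float64(53.32421875), np.float32(1014.0))
tray [374.4 162.   14. ] [613.8 381.5  14. ] [625.8 180.9  14. ]
sp [470.2  75.5  16. ] [615.5  58.2  16. ] [622.5  42.5  -0. ]
beaker base [784.3 222.6   0. ] top [683.4 236.5  70. ]
```

```bash
python3 - <<'E'
from h import *
o=ctrl.get_obs();rel(o,[500,-265,222],101)
E
```

```text
tool shift [  62.3 -532.4    0.8]
tool y at 90.4 turn -10.6 q6 now -65.9
```

move_arm(increments=[0, 62, -532, 0, -11, 0, 62, -532, 0, -11, 0, 62, -532, 0, -11, 0, 62, -532, 0, -11, 0, 62, -532, 0, -11, 0, 62, -532, 0, -11, 0, 62, -532, 0, -11, 0, 62, -532, 0, -11, 0, 62, -532, 0, -11, 0, 62, -532, 0, -11, 0, 62, -532, 0, -11, 0, 62, -532, 0, -11])

```text
t: 2.95
ee_pos: [500.6, -263.0, 222.8]
orientation: [0.315, -3.125, 0.001]
ft_force: [-0.2, -0.7, -0.3]
width: 88.0
```

```bash
python3 - <<'E'
from h import *
d,o=snap("wrist","w2");print(o["t"],o["ee_pos"],o["qpos"][5])
crop(d,180,60,380,220,4,"w2c")
E
```

```text
2.95 [ 500.55006    -263.01832928  222.82075505] -2.2754999407904624
```

View pics/w2.png

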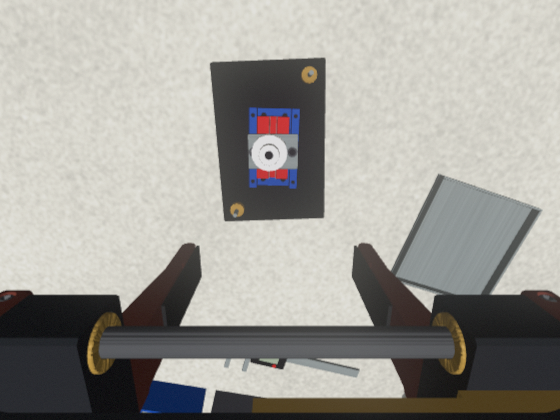

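View pics/w2c.png

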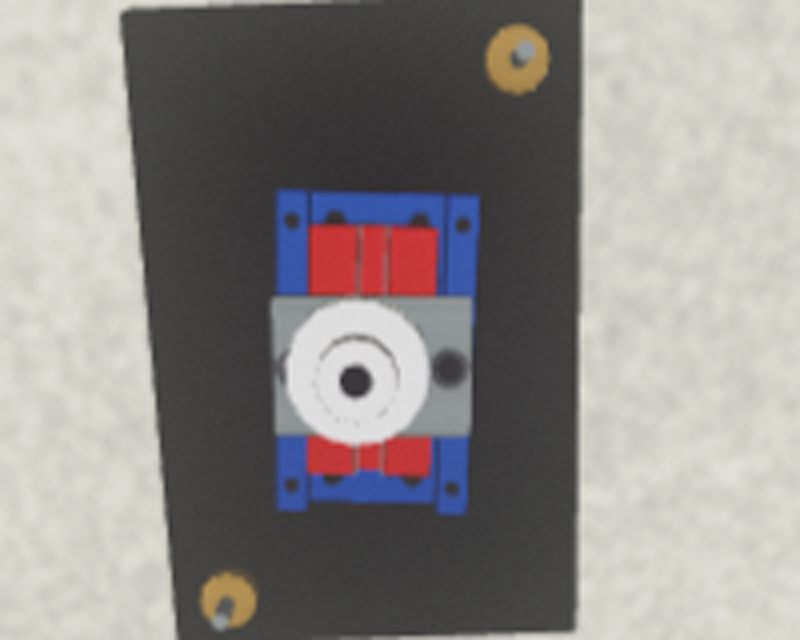

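```bash
python3 - <<'E'
from h import *
c,d,o=load("w2")
u=lambda a,b,z:bp(c,180+a/4-.4,60+b/4-.4,z)
def quad(n,pts,z):
    P=np.array([u(a,b,z) for a,b in pts]);L=[np.linalg.norm(P[i]-P[i-1]).round(1) for i in range(4)]
    # x-axis edges: 3->0, 2->1
    def ang(v):a=np.degrees(np.arctan2(v[1],v[0]));return round((a+90)%180-90,1)
    print(n,P.mean(0).round(1),"sides",L,"x-edge ang",ang(P[3]-P[0]),ang(P[2]-P[1]),"y-edge",ang(P[1]-P[0]),ang(P[2]-P[3]))
print("hub",u(356,381,88).round(1),"rim",u(358,373,74).round(1), "diam",np.linalg.norm(u(286,373,74)-u(430,373,74)))
quad("cover",[(272,298),(471,296),(470,437),(275,435)],58)
quad("jaw",[(308,226),(438,227),(430,475),(306,474)],48)
quad("br",[(277,190),(480,196),(466,515),(277,511)],28)
print("screws",u(520,55,33).round(),u(226,605,33).round())
rel(o,[u(356,381,88)[0],u(356,381,88)[1],120],101)
E
```

```text
hub [ 460.8 -279.3   88. ] rim [ 460.7 -279.1   74. ] diam 35.774109435407254
cover [ 460.8 -275.8   58. ] sides [np.float64(35.4), np.float64(51.1), np.float64(36.5), np.float64(51.7)] x-edge ang 11.2 12.3 y-edge -77.9 -79.1
jaw [ 458.6 -276.7   48. ] sides [np.float64(65.6), np.float64(33.8), np.float64(65.7), np.float64(34.2)] x-edge ang 10.0 10.3 y-edge -78.9 -78.9
br [ 462. -275.   28.] sides [np.float64(90.1), np.float64(55.5), np.float64(89.7), np.float64(55.8)] x-edge ang 10.0 10.2 y-edge -80.1 -79.7
screws [ 377. -253.   33.] [ 541. -304.   33.]
tool shift [ 42.   -7.9 102.9]
tool y at 101.5 turn 0.5 q6 now -130.4
```

move_arm(increments=[0, 42, -8, 40, 0, 0, 42, -8, 90, 0, 0, 42, -8, 120, 0, 0, 42, -8, 135, 0, 0, 42, -8, 135, 0])

```text
t: 3.62
ee_pos: [460.9, -278.8, 87.5]
orientation: [0.317, -3.124, -0.0]
ft_force: [0.4, -0.1, 0.2]
width: 87.7
```

```bash
python3 - <<'E'
from h import *
d,o=snap("wrist","w3");print(o["t"],o["ee_pos"]);rel(o,[460.8,-279.2,76.5],101)
E
```

```text
3.625 [ 460.91942746 -278.81452476   87.4832724 ]
tool shift [ 0.2 -0.4 11. ]
tool y at 101.6 turn 0.6 q6 now -133.9
```

View pics/w3.png

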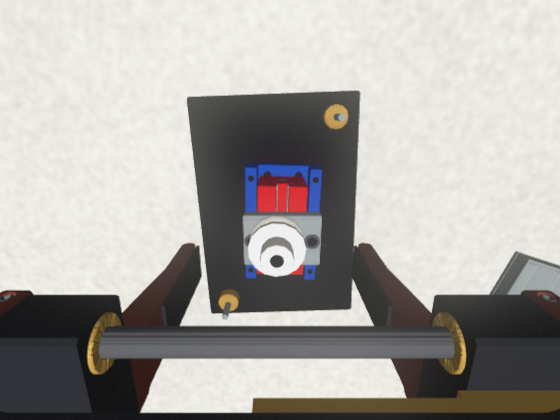

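move_arm(increments=[0, 0, 0, 6, 0, 0, 0, 0, 11, 0, 120, 0, 0, 11, 0, 255, 0, 0, 11, 0, 255, 0, 0, 11, 0, 255, 0, 0, 11, 0, 255, 0, 0, 11, 0, 255, 0, 0, 11, 0, 255, 0, 0, 11, 0])

```text
t: 4.8
ee_pos: [461.5, -279.3, 77.3]
orientation: [0.317, -3.125, 0.001]
ft_force: [0.8, -0.6, 0.3]
width: 21.0
```

move_arm(increments=[255, 0, 0, -10, 0, 255, 0, 0, -40, 0, 255, 0, 0, -80, 0, 255, 0, 0, -100, 0, 255, 0, 0, -100, 0])

```text
t: 5.42
ee_pos: [462.5, -279.8, 179.4]
orientation: [-0.317, 3.123, -0.005]
ft_force: [-0.2, 0.5, -0.5]
width: 19.0
```

```bash
python3 - <<'E'
from h import *
d,o=snap("wrist","w4");print(o["t"],o["ee_pos"]);rel(o,[559.8,226.3,177],93.7)
E
```

```text
5.425 [ 462.54744889 -279.82670393  179.41575405]
tool shift [-196.8  476.3    1.1]
tool y at 101.6 turn 7.9 q6 now -133.9
```

View pics/w4.png

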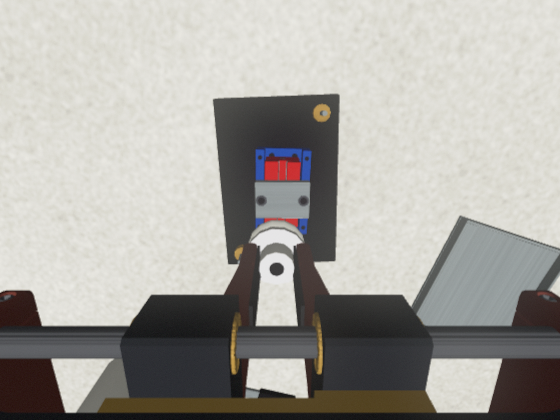

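move_arm(increments=[255, -12, 30, 0, 1, 255, -32, 80, 0, 3, 255, -55, 135, 0, 4, 255, -78, 190, 0, 5, 255, -100, 245, 0, 6, 255, -122, 300, 0, 7, 255, -145, 355, 0, 8, 255, -170, 410, 0, 8, 255, -188, 455, 0, 8, 255, -197, 476, 0, 8, 255, -197, 476, 0, 8, 255, -197, 476, 0, 8])

```text
t: 6.98
ee_pos: [558.7, 225.1, 176.5]
orientation: [0.097, -3.139, 0.004]
ft_force: [0.4, 0.3, -1.1]
width: 19.1
```

```bash
python3 - <<'E'
from h import *
d,o=snap("wrist","w5");print(o["t"],o["ee_pos"]);rel(o,[559.8,226.3,60],93.7)
E
```

```text
6.975 [558.68595664 225.07377665 176.45357762]
tool shift [ -1.3   1.5 116.4]
tool y at 93.5 turn -0.2 q6 now -72.6
```

View pics/w5.png

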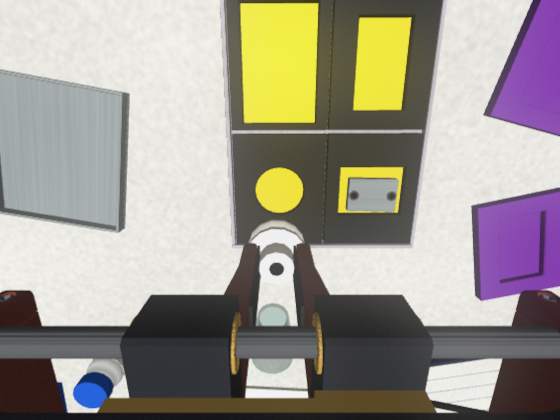

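move_arm(increments=[255, -1, 1, 30, 0, 255, -1, 1, 80, 0, 255, -1, 1, 115, 0, 255, -1, 1, 130, 0, 255, -1, 1, 130, 0])

```text
t: 7.65
ee_pos: [559.5, 224.7, 46.3]
orientation: [0.094, -3.138, 0.005]
ft_force: [-0.4, 0.1, 0.9]
width: 18.9
```

```bash
python3 - <<'E'
from nest import *
c,d,o=load("w5");print(fit(c,d["frame"],circ,(559,226,0)))
d,o=snap("wrist","w6");print(o["t"],o["ee_pos"],o["ft_force"])
crop(d,200,160,350,310,4,"w6c")
E
```

```text
([np.float64(559.8233300244405), np.float64(226.95396103359258), np.float64(0.008957871883247124)], np.float64(88.888671875), np.float32(1735.0))
7.65 [559.49538322 224.69882191  46.3459581 ] [-0.37339704  0.11992225  0.91434999]
```

View pics/w6c.png

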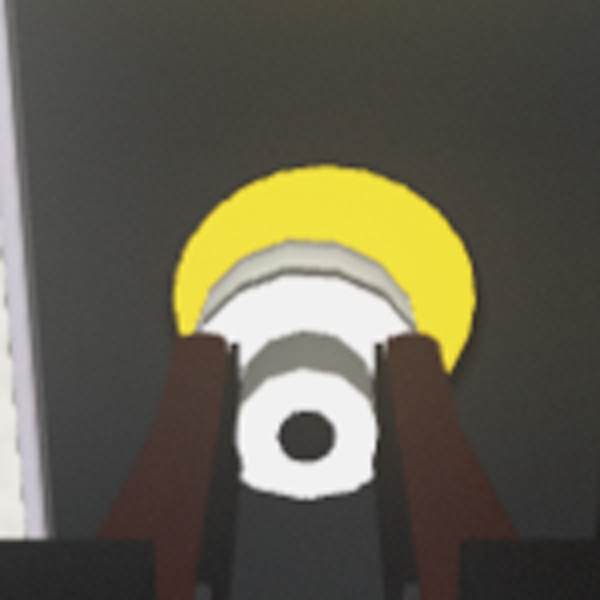

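move_arm(increments=[255, 0, 2, 0, 0, 255, 0, 2, 6, 0, 255, 0, 2, 12, 0, 255, 0, 2, 16, 0, 255, 0, 2, 18, 0, 255, 0, 2, 18, 0])

```text
t: 8.45
ee_pos: [560.0, 227.1, 29.1]
orientation: [0.095, -3.14, 0.004]
ft_force: [-0.3, 0.2, -0.5]
width: 18.7
```

```bash
python3 - <<'E'
from h import *
d,o=snap("wrist","w7");print(o["t"],o["ee_pos"],o["ft_force"])
crop(d,200,160,350,310,4,"w7c")
E
```

```text
8.45 [560.02339714 227.10905962  29.09658335] [-0.30375935  0.20878739 -0.47371408]
```

View pics/w7c.png

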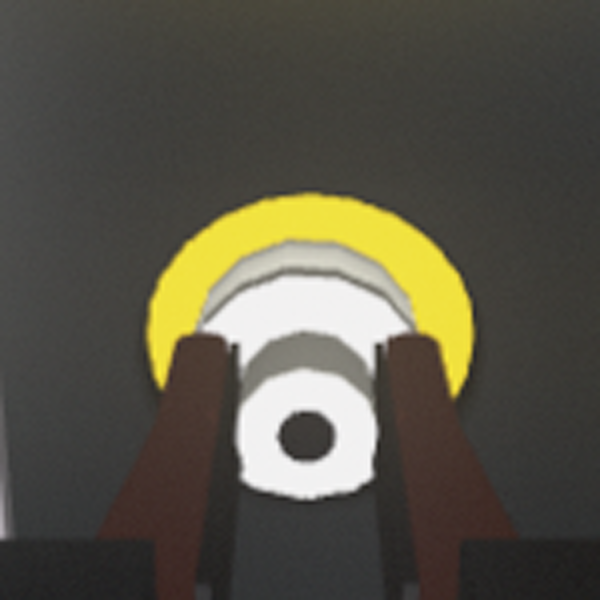

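move_arm(increments=[255, 0, 0, 1, 0, 255, 0, 0, 2, 0, 255, 0, 0, 3, 0, 255, 0, 0, 3, 0])

```text
t: 9.0
ee_pos: [560.3, 227.2, 27.6]
orientation: [-0.095, 3.14, -0.004]
ft_force: [-3.5, -1.8, 11.8]
width: 19.3
```

move_arm(increments=[255, 0, 0, 1, 0, 255, 0, 0, 1, 0])

```text
t: 9.25
ee_pos: [560.4, 227.2, 27.6]
orientation: [-0.095, 3.14, -0.004]
ft_force: [-3.1, -0.9, 9.4]
width: 19.0
```

move_arm(increments=[255, 0, 0, 1, 0, 255, 0, 0, 1, 0])

```text
t: 9.5
ee_pos: [560.3, 227.2, 27.6]
orientation: [-0.095, 3.14, -0.004]
ft_force: [-3.5, -1.3, 9.0]
width: 19.1
```

move_arm(increments=[180, 0, 0, 0, 0, 160, 0, 0, 0, 0, 130, 0, 0, 0, 0, 130, 0, 0, 0, 0, 130, 0, 0, -30, 0, 130, 0, 0, -80, 0, 100, 0, 0, -120, 0, 60, 0, 0, -130, 0, 0, 0, 0, -130, 0])

```text
t: 10.62
ee_pos: [560.3, 227.5, 157.6]
orientation: [-0.094, 3.139, -0.004]
ft_force: [-0.6, 0.1, -1.2]
width: 69.8
```

```bash
python3 - <<'E'
from h import *
d,o=snap("wrist","w8");print(o["t"],o["ee_pos"],o["ft_force"])
crop(d,200,110,360,250,5,"w8c")
rel(o,[495,-276,160],101.5)
E
```

```text
10.625 [560.25929161 227.46115544 157.61911787] [-0.58312897  0.14602459 -1.19045565]
tool shift [  95.4 -498.6   -1.3]
tool y at 93.4 turn -8.1 q6 now -72.3
```

View pics/w8c.png

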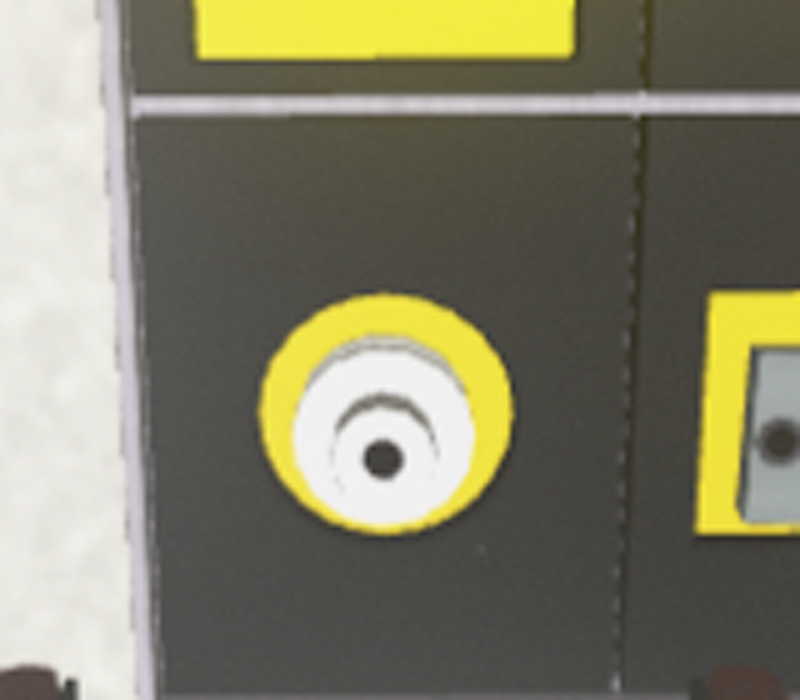

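move_arm(increments=[0, 20, -50, -20, -2, 0, 30, -110, -40, -4, 0, 38, -180, -40, -6, 0, 48, -235, -40, -8, 0, 58, -290, -40, -8, 0, 68, -345, -40, -8, 0, 78, -400, -40, -8, 0, 88, -450, -40, -8, 0, 95, -485, -40, -8, 0, 95, -498, -40, -8, 0, 95, -498, -40, -8, 0, 95, -498, -40, -8])

```text
t: 12.18
ee_pos: [494.7, -274.1, 197.4]
orientation: [0.315, -3.124, 0.003]
ft_force: [0.5, 0.7, -0.0]
width: 88.0
```

```bash
python3 - <<'E'
from h import *
d,o=snap("wrist","w9");print(o["t"],o["ee_pos"],o["qpos"][5])
crop(d,180,60,380,220,4,"w9c")
E
```

```text
12.175 [ 494.70813779 -274.1475838   197.44129171] -2.2955510394850833
```

View pics/w9c.png

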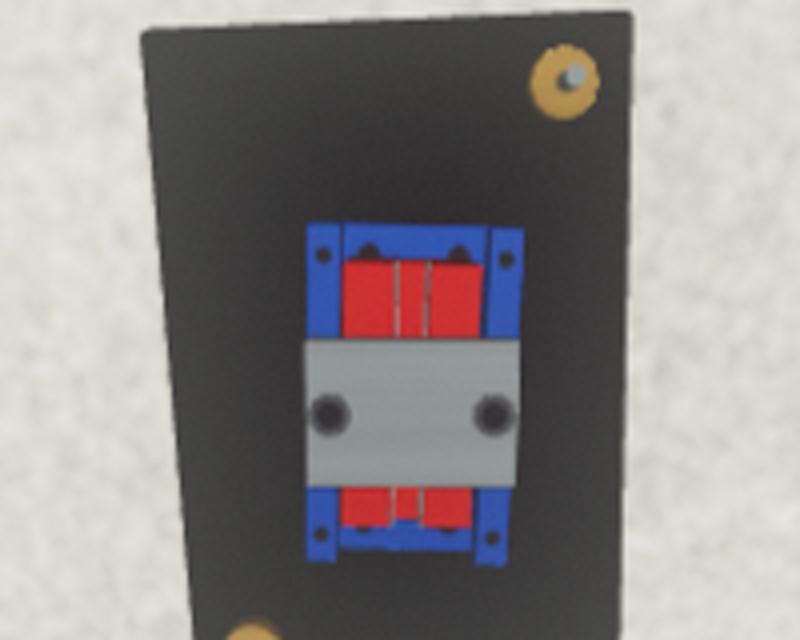

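```bash
cat >> h.py <<'E'
def quadw(c,n,pts,z):
    P=np.array([bp(c,a,b,z) for a,b in pts]);L=[np.linalg.norm(P[i]-P[i-1]).round(1) for i in range(4)]
    def ang(v):a=np.degrees(np.arctan2(v[1],v[0]));return round((a+90)%180-90,1)
    print(n,P.mean(0).round(1),"sides",L,"x-edge ang",ang(P[3]-P[0]),ang(P[2]-P[1]),"y-edge",ang(P[1]-P[0]),ang(P[2]-P[3]))
    return P.mean(0)
E
python3 - <<'E'
from h import *
c,d,o=load("w9")
s=lambda L:[(180+a/4-.4,60+b/4-.4) for a,b in L]
m=quadw(c,"cover",s([(304,339),(520,340),(515,487),(306,487)]),58)
h=[bp(c,*s([p])[0],58) for p in[(330,415),(495,415)]];v=h[0]-h[1];print("holes",np.mean(h,0),np.degrees(np.arctan2(v[1],v[0])))
quadw(c,"jaw",s([(343,260),(484,264),(472,527),(340,525)]),48)
quadw(c,"br",s([(307,223),(524,229),(506,565),(307,560)]),28)
rel(o,[m[0],m[1],80],101.5)
E
```

```text
cover [ 460.8 -275.8   58. ] sides [np.float64(36.1), np.float64(51.6), np.float64(35.9), np.float64(51.8)] x-edge ang 11.2 11.4 y-edge -78.7 -78.5
holes [ 460.85244418 -275.49182436   58.        ] -78.46646990586996
jaw [ 458.4 -276.5   48. ] sides [np.float64(66.2), np.float64(34.2), np.float64(65.8), np.float64(34.1)] x-edge ang 10.3 10.2 y-edge -80.0 -79.4
br [ 461.9 -275.1   28. ] sides [np.float64(89.6), np.float64(55.6), np.float64(89.5), np.float64(55.2)] x-edge ang 10.4 10.2 y-edge -80.0 -80.0
tool shift [ 33.3   5.3 117.5]
tool y at 101.5 turn 0.0 q6 now -131.5
```

move_arm(increments=[0, 33, 5, 40, 0, 0, 33, 5, 90, 0, 0, 33, 5, 130, 0, 0, 33, 5, 152, 0, 0, 33, 5, 162, 0, 0, 33, 5, 162, 0, 60, 33, 5, 162, 0, 80, 33, 5, 162, 0, 100, 33, 5, 162, 0, 130, 33, 5, 162, 0, 255, 33, 5, 162, 0, 255, 33, 5, 162, 0])

```text
t: 13.72
ee_pos: [461.3, -276.2, 36.1]
orientation: [0.315, -3.124, 0.003]
ft_force: [-0.1, 1.3, 6.0]
width: 51.4
```

move_arm(increments=[255, 0, 0, 0, 0, 255, 0, 0, 0, 0, 255, 0, 0, 0, 0])

```text
t: 14.1
ee_pos: [461.3, -276.2, 36.1]
orientation: [0.315, -3.124, 0.003]
ft_force: [-0.8, 0.9, 2.0]
width: 51.9
```

```bash
python3 - <<'E'
from h import *
d,o=snap("wrist","w10");print(o["t"],o["ee_pos"],o["ft_force"])
crop(d,180,160,380,310,4,"w10c")
E
```

```text
14.1 [ 461.30539354 -276.17877201   36.05703421] [-0.84071615  0.94335258  1.99767042]
```

View pics/w10c.png

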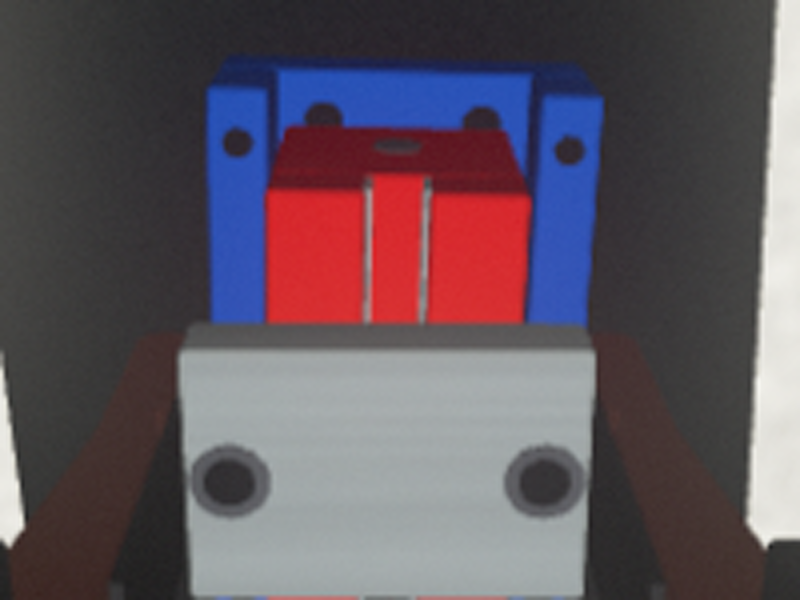

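move_arm(increments=[90, 0, 0, 0, 0, 60, 0, 0, 0, 0, 60, 0, 0, 0, 0, 60, 0, 0, -8, 0, 60, 0, 0, -13, 0, 60, 0, 0, -13, 0, 90, 0, 0, -13, 0, 110, 0, 0, -13, 0, 255, 0, 0, -13, 0, 255, 0, 0, -13, 0, 255, 0, 0, -13, 0, 255, 0, 0, -13, 0])

```text
t: 15.65
ee_pos: [461.2, -276.1, 49.0]
orientation: [0.315, -3.124, 0.003]
ft_force: [-0.6, -0.0, -0.8]
width: 51.6
```

```bash
python3 - <<'E'
from h import *
d,o=snap("wrist","w11");print(o["t"],o["ee_pos"],o["ft_force"],o["width"])
crop(d,180,160,380,310,4,"w11c")
E
```

```text
15.65 [ 461.18653787 -276.08665406   48.96157382] [-0.60702393 -0.01373842 -0.83287205] 51.58812558900065
```

View pics/w11c.png

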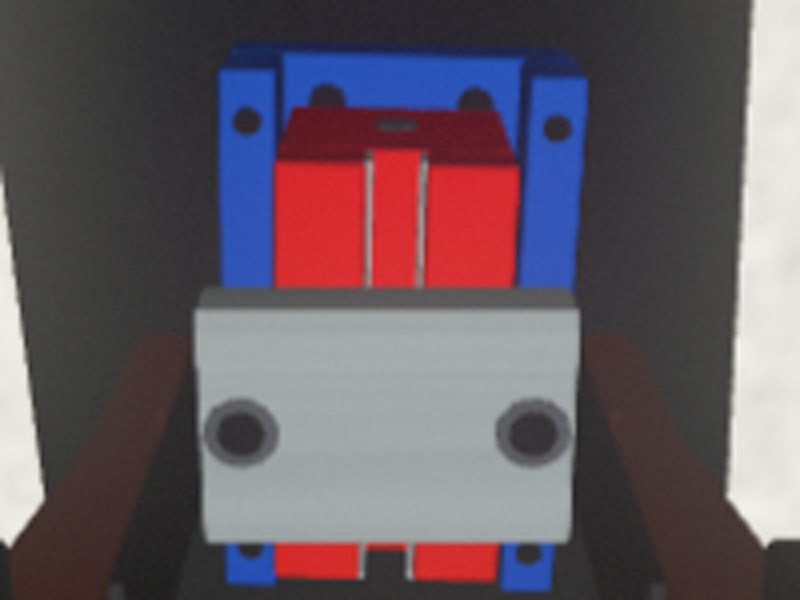

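move_arm(increments=[255, 0, 0, -3, 0, 255, 0, 0, -8, 0, 255, 0, 0, -25, 0, 255, 0, 0, -60, 0, 255, 0, 0, -100, 0, 255, 0, 0, -100, 0])

```text
t: 16.45
ee_pos: [463.5, -277.2, 152.9]
orientation: [-0.315, 3.122, -0.01]
ft_force: [0.2, -1.0, -1.1]
width: 51.6
```

```bash
python3 - <<'E'
from h import *
d,o=snap("wrist","w12");print(o["t"],o["ee_pos"],o["ft_force"],o["width"])
d0=pickle.load(open("top0.pkl","rb"));crop(d0,275,185,350,260,8,"t_sp")
E
```

```text
16.45 [ 463.46731519 -277.18658807  152.9269004 ] [ 0.21554943 -0.9570647  -1.05395266] 51.55428663714885
```

View pics/w12.png

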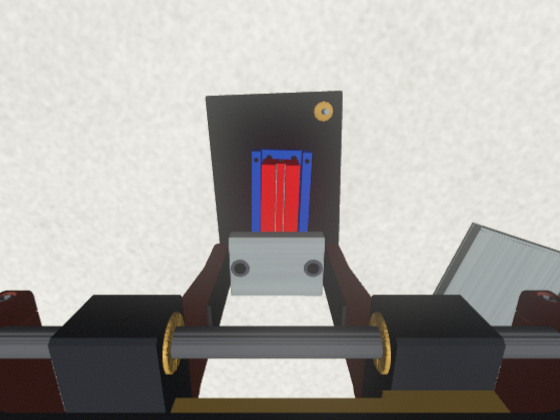

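View pics/t_sp.png

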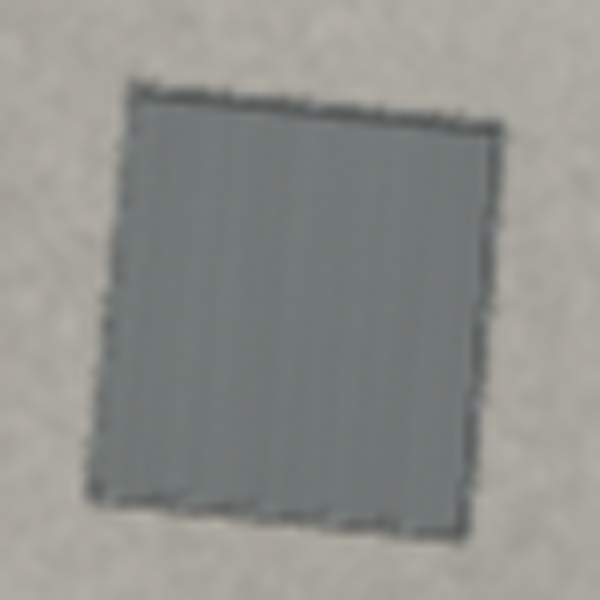

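```bash
python3 - <<'E'
from h import *
d0=pickle.load(open("top0.pkl","rb"));c=cam(d0)
m=quadw(c,"sp",[(275+a/8-.4,185+b/8-.4) for a,b in[(130,85),(504,125),(466,538),(90,500)]],14)
rel(ctrl.get_obs(),[m[0],m[1],120],83.5)
E
```

```text
sp [534.7  -9.4  14. ] sides [np.float64(149.2), np.float64(133.8), np.float64(148.0), np.float64(131.9)] x-edge ang -5.9 -6.7 y-edge 83.4 83.9
tool shift [-124.3  247.3   30. ]
tool y at 101.5 turn 18.0 q6 now -133.5
```

move_arm(increments=[255, -15, 30, 0, 3, 255, -40, 75, 0, 8, 255, -62, 120, 0, 13, 255, -84, 165, 0, 18, 255, -106, 210, 0, 18, 255, -120, 238, 10, 18, 255, -124, 247, 20, 18, 255, -124, 247, 30, 18, 255, -124, 247, 30, 18])

```text
t: 17.62
ee_pos: [533.3, -10.7, 118.7]
orientation: [-0.179, -3.136, 0.007]
ft_force: [-0.0, 0.6, -1.8]
width: 51.5
```

```bash
python3 - <<'E'
from h import *
d,o=snap("wrist","w13");print(o["t"],o["ee_pos"],o["ft_force"],o["width"])
rel(o,[534.7,-9.4,20],83.5)
E
```

```text
17.625 [533.26646035 -10.69311619 118.70170086] [-0.0396239   0.59162207 -1.79326057] 51.48570833790331
tool shift [-1.3  1.9 98.7]
tool y at 83.5 turn -0.0 q6 now -85.5
```

View pics/w13.png

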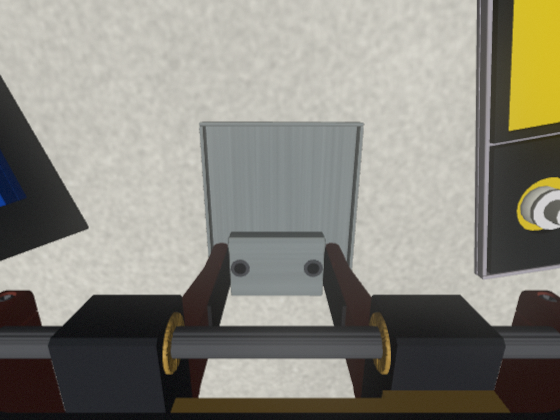

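move_arm(increments=[255, -1, 2, 30, 0, 255, -1, 2, 65, 0, 255, -1, 2, 90, 0, 255, -1, 2, 103, 0, 255, -1, 2, 108, 0, 255, -1, 2, 108, 0])

```text
t: 18.42
ee_pos: [535.4, -9.7, 11.7]
orientation: [0.18, 3.135, -0.007]
ft_force: [-0.2, 0.3, -2.1]
width: 51.7
```

move_arm(increments=[255, 0, 0, 1, 0, 255, 0, 0, 2, 0, 255, 0, 0, 3, 0, 255, 0, 0, 3, 0])

```text
t: 18.92
ee_pos: [535.4, -9.7, 8.8]
orientation: [0.18, 3.135, -0.007]
ft_force: [0.0, 1.0, -1.2]
width: 51.8
```

move_arm(increments=[255, 0, 0, 1, 0, 255, 0, 0, 2, 0, 255, 0, 0, 2, 0])

```text
t: 19.3
ee_pos: [535.3, -9.6, 6.7]
orientation: [0.18, 3.136, -0.007]
ft_force: [0.3, 0.6, -0.9]
width: 51.6
```

move_arm(increments=[255, 0, 0, 1, 0, 255, 0, 0, 2, 0, 255, 0, 0, 2, 0])

```text
t: 19.68
ee_pos: [535.2, -9.7, 4.6]
orientation: [0.18, 3.136, -0.007]
ft_force: [-0.4, -0.7, -0.8]
width: 51.5
```

```bash
python3 - <<'E'
from h import *
d,o=snap("wrist","w14");print(o["t"],o["ee_pos"],o["ft_force"],o["width"])
crop(d,160,160,400,320,3,"w14c")
E
```

```text
19.675 [535.23687726  -9.65614949   4.56052285] [-0.39176579 -0.70331041 -0.77713812] 51.53962612060012
```

View pics/w14c.png

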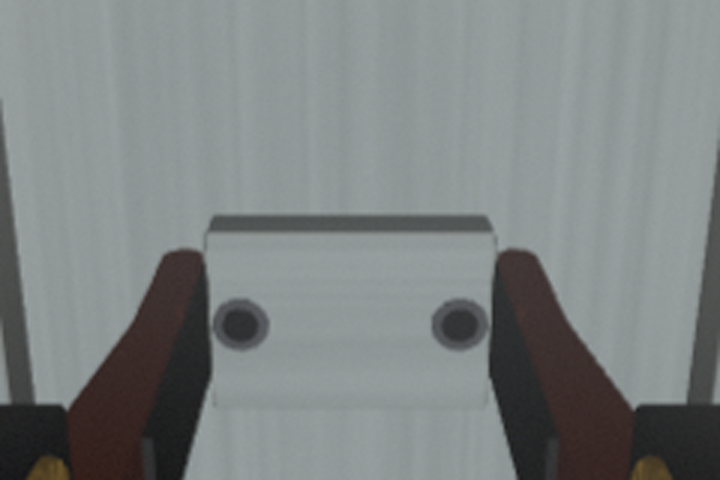

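move_arm(increments=[255, 0, 0, 1, 0, 255, 0, 0, 1, 0])

```text
t: 19.98
ee_pos: [535.4, -9.7, 4.0]
orientation: [0.18, 3.135, -0.007]
ft_force: [-1.2, -0.8, 4.2]
width: 51.5
```

move_arm(increments=[255, 0, 0, 1, 0, 255, 0, 0, 1, 0])

```text
t: 20.23
ee_pos: [535.4, -9.7, 3.9]
orientation: [0.18, 3.135, -0.007]
ft_force: [-3.7, -0.3, 12.6]
width: 51.4
```

move_arm(increments=[90, 0, 0, 0, 0, 75, 0, 0, 0, 0, 60, 0, 0, 0, 0, 60, 0, 0, -2, 0, 60, 0, 0, -20, 0, 50, 0, 0, -70, 0, 0, 0, 0, -120, 0, 0, 0, 0, -150, 0, 0, 0, 0, -150, 0])

```text
t: 21.35
ee_pos: [537.2, -9.1, 157.5]
orientation: [0.18, 3.129, -0.006]
ft_force: [0.2, -0.7, 0.2]
width: 87.4
```

```bash
python3 - <<'E'
from h import *
d,o=snap("wrist","w15");print(o["t"],o["ee_pos"],o["ft_force"],o["width"])
rel(o,[495,-276,197],100.2)
E
```

```text
21.35 [537.1628372   -9.06588272 157.47481996] [ 0.16061003 -0.65540307  0.16919405] 87.408272822601
tool shift [  11.1 -270.1  -38.6]
tool y at 83.4 turn -16.8 q6 now -85.3
```

View pics/w15.png

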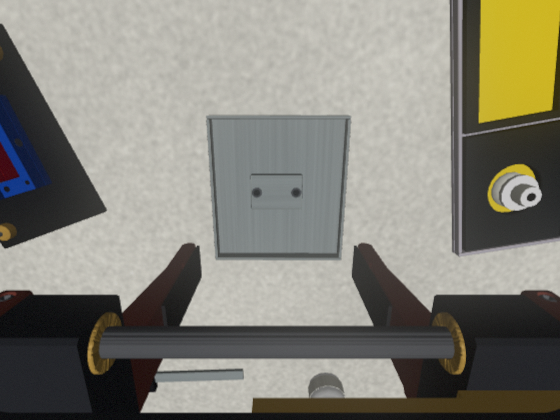

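move_arm(increments=[0, 2, -40, -20, -4, 0, 4, -90, -39, -8, 0, 6, -140, -39, -12, 0, 8, -190, -39, -17, 0, 10, -235, -39, -17, 0, 11, -262, -39, -17, 0, 11, -270, -39, -17, 0, 11, -270, -39, -17, 0, 11, -270, -39, -17])

```text
t: 22.52
ee_pos: [493.9, -274.7, 195.3]
orientation: [-0.287, 3.126, -0.006]
ft_force: [-0.3, -0.5, 0.3]
width: 88.0
```

```bash
python3 - <<'E'
from h import *
d,o=snap("wrist","w16");print(o["t"],o["ee_pos"],o["qpos"][5])
crop(d,180,60,380,220,4,"w16c")
E
```

```text
22.525 [ 493.94520478 -274.66557054  195.27891101] -2.2804791522690517
```

View pics/w16c.png

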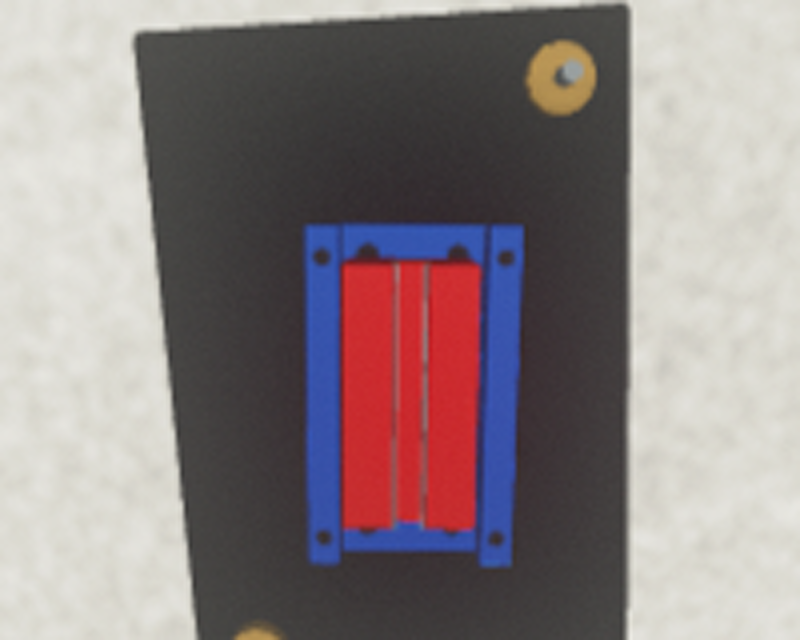

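```bash
python3 - <<'E'
from h import *
c,d,o=load("w16")
s=lambda L:[(180+a/4-.4,60+b/4-.4) for a,b in L]
m=quadw(c,"jaw",s([(343,262),(482,263),(475,529),(343,528)]),48)
quadw(c,"br",s([(304,225),(525,226),(512,567),(309,565)]),28)
rel(o,[m[0],m[1],31.5],100.2)
E
```

```text
jaw [ 458.4 -276.5   48. ] sides [np.float64(66.1), np.float64(33.4), np.float64(66.1), np.float64(33.9)] x-edge ang 9.9 10.3 y-edge -79.9 -79.9
br [ 462.1 -275.    28. ] sides [np.float64(90.0), np.float64(56.1), np.float64(90.2), np.float64(56.0)] x-edge ang 10.2 10.2 y-edge -79.7 -80.0
tool shift [ 35.7   5.4 163.7]
tool y at 100.5 turn 0.3 q6 now -130.7
```

move_arm(increments=[0, 35, 5, 40, 0, 0, 35, 5, 90, 0, 0, 35, 5, 130, 0, 0, 35, 5, 154, 0, 0, 35, 5, 163, 0, 0, 35, 5, 163, 0])

```text
t: 23.32
ee_pos: [459.5, -276.3, 32.3]
orientation: [-0.288, 3.125, -0.006]
ft_force: [-0.1, -0.7, 0.8]
width: 88.0
```

move_arm(increments=[80, 0, 0, 0, 0, 120, 0, 0, 0, 0, 150, 0, 0, 0, 0, 255, 0, 0, 0, 0, 255, 0, 0, 0, 0, 255, 0, 0, 0, 0, 255, 0, 0, 0, 0])

```text
t: 24.2
ee_pos: [459.5, -276.3, 32.3]
orientation: [-0.288, 3.126, -0.006]
ft_force: [0.0, -0.6, 0.9]
width: 33.1
```

```bash
python3 - <<'E'
from h import *
d,o=snap("wrist","w17");print(o["t"],o["ee_pos"],o["ft_force"],o["width"])
E
```

```text
24.2 [ 459.4833697  -276.28515085   32.32998645] [ 0.03746521 -0.63031769  0.86046339] 33.1209212536186
```

View pics/w17.png

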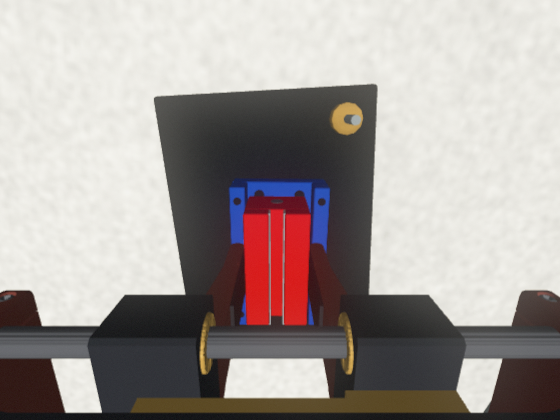

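move_arm(increments=[255, 0, 0, -3, 0, 255, 0, 0, -10, 0, 255, 0, 0, -25, 0, 255, 0, 0, -60, 0, 255, 0, 0, -100, 0, 255, 0, 0, -115, 0, 255, 0, 0, -115, 0])

```text
t: 25.12
ee_pos: [459.6, -276.2, 148.4]
orientation: [-0.288, 3.124, -0.009]
ft_force: [-0.2, 0.9, -1.2]
width: 33.9
```

```bash
python3 - <<'E'
from h import *
d,o=snap("wrist","w18");print(o["t"],o["ee_pos"],o["ft_force"],o["width"]);rel(o,[428.5,316.7,147],93.7)
E
```

```text
25.125 [ 459.63006099 -276.22299742  148.39994603] [-0.22883574  0.90235969 -1.16130264] 33.867161814202795
tool shift [-77.9 588.6  -1.7]
tool y at 100.5 turn 6.8 q6 now -132.7
```

View pics/w18.png

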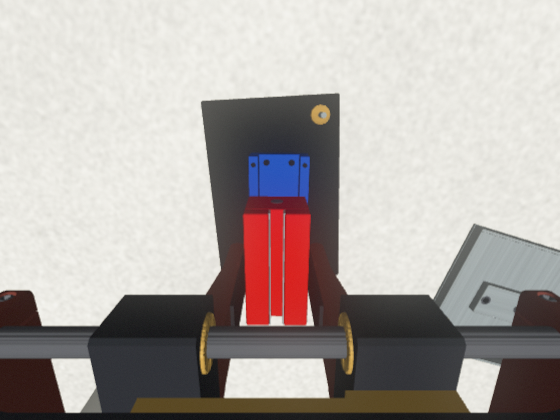

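move_arm(increments=[255, -4, 25, 0, 1, 255, -10, 70, 0, 2, 255, -16, 120, 0, 3, 255, -23, 172, 0, 4, 255, -30, 224, 0, 5, 255, -37, 276, 0, 6, 255, -44, 328, 0, 7, 255, -51, 380, 0, 7, 255, -58, 432, 0, 7, 255, -65, 484, 0, 7, 255, -71, 532, 0, 7, 255, -75, 567, 0, 7])

```text
t: 26.68
ee_pos: [427.7, 296.9, 143.1]
orientation: [-0.099, 3.139, -0.008]
ft_force: [1.5, 0.0, -0.6]
width: 33.6
```

```bash
python3 - <<'E'
from h import *
o=ctrl.get_obs();print(o["t"],o["ee_pos"],o["ft_force"],o["width"]);rel(o,[428.5,316.7,147],93.7)
E
```

```text
26.675 [427.65895312 296.86179672 143.13407612] [ 1.45906014  0.01037462 -0.58289592] 33.6023880846324
tool shift [-2.1 19.7 -4. ]
tool y at 93.6 turn -0.1 q6 now -59.7
```

move_arm(increments=[255, -2, 15, 0, 0, 255, -2, 20, 20, 0, 255, -2, 20, 55, 0, 255, -2, 20, 80, 0, 255, -2, 20, 85, 0, 255, -2, 20, 85, 0])

```text
t: 27.42
ee_pos: [428.4, 315.9, 57.7]
orientation: [0.098, -3.14, 0.009]
ft_force: [0.0, -0.7, -1.5]
width: 33.8
```

```bash
python3 - <<'E'
from nest import *
d,o=snap("wrist","w19");print(o["t"],o["ee_pos"],o["ft_force"],o["width"]);rel(o,[428.5,316.7,40],93.7)
E
```

```text
27.425 [428.39370407 315.90336958  57.72455759] [ 0.04585323 -0.70021048 -1.54739324] 33.84242378197465
tool shift [-0.2  0.9 17.7]
tool y at 93.6 turn -0.1 q6 now -58.0
```

View pics/w19.png

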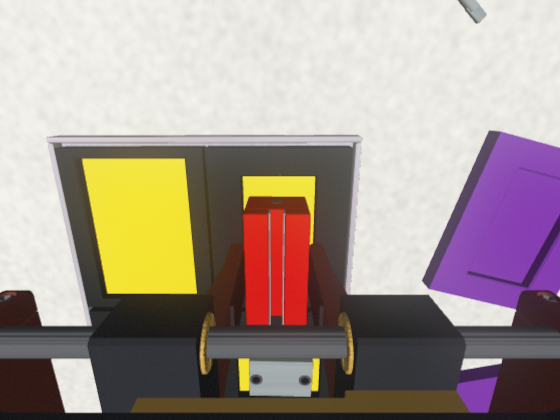

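move_arm(increments=[255, 0, 1, 8, 0, 255, 0, 1, 18, 0, 255, 0, 1, 26, 0, 255, 0, 1, 28, 0, 255, 0, 1, 28, 0])

```text
t: 28.1
ee_pos: [428.6, 317.1, 30.1]
orientation: [-0.099, 3.14, -0.009]
ft_force: [0.2, -0.4, -1.3]
width: 33.9
```

```bash
python3 - <<'E'
from nest import *
d,o=snap("wrist","w20");print(o["t"],o["ee_pos"],o["ft_force"],o["width"])
crop(d,190,150,370,340,3.5,"w20c")
E
```

```text
28.1 [428.62271125 317.1090291   30.09239933] [ 0.23509254 -0.41711295 -1.32869052] 33.88661487388759
```

View pics/w20c.png

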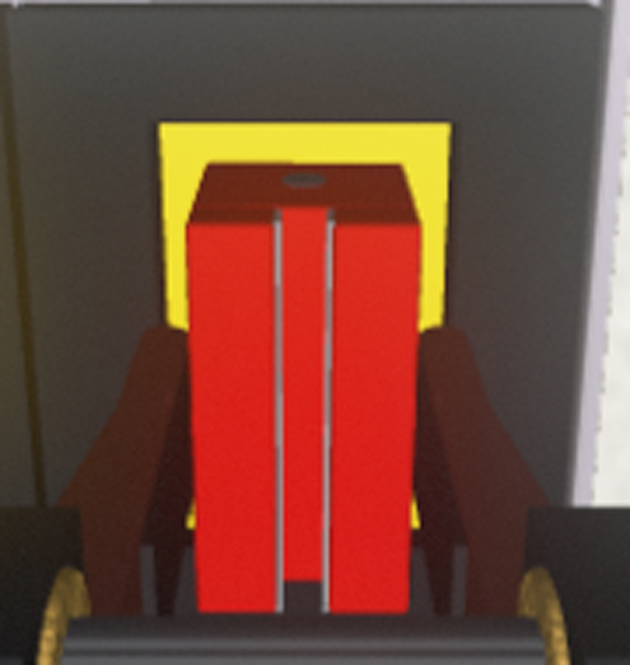

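Centred in the pocket in y. Creep to contact.

move_arm(increments=[255, 0, 0, 1, 0, 255, 0, 0, 2, 0, 255, 0, 0, 2, 0])

```text
t: 28.52
ee_pos: [428.8, 317.2, 28.3]
orientation: [-0.099, 3.139, -0.008]
ft_force: [0.3, 0.2, -1.4]
width: 33.7
```

move_arm(increments=[255, 0, 0, 1, 0, 255, 0, 0, 2, 0, 255, 0, 0, 2, 0])

```text
t: 28.9
ee_pos: [428.8, 317.2, 26.4]
orientation: [-0.098, 3.139, -0.008]
ft_force: [-0.5, -0.3, 0.8]
width: 33.4
```

move_arm(increments=[255, 0, 0, 1, 0, 255, 0, 0, 1, 0])

```text
t: 29.15
ee_pos: [428.8, 317.2, 26.3]
orientation: [-0.099, 3.139, -0.008]
ft_force: [-3.1, -2.1, 12.8]
width: 33.7
```

move_arm(increments=[145, 0, 0, 0, 0, 130, 0, 0, 0, 0, 100, 0, 0, 0, 0, 100, 0, 0, -3, 0, 100, 0, 0, -25, 0, 80, 0, 0, -70, 0, 40, 0, 0, -120, 0, 0, 0, 0, -145, 0, 0, 0, 0, -145, 0])

```text
t: 30.28
ee_pos: [429.7, 318.7, 173.3]
orientation: [-0.098, 3.135, -0.004]
ft_force: [0.3, -0.2, -0.7]
width: 85.9
```

```bash
python3 - <<'E'
from nest import *
d,o=snap("wrist","w21");print(o["t"],o["ee_pos"],o["ft_force"],o["width"])
rel(o,[495,-276,175],100)
E
```

```text
30.275 [429.74714495 318.72196432 173.33345722] [ 0.26960772 -0.20171496 -0.69937037] 85.89590016077234
tool shift [-2.790e+01 -5.976e+02  2.000e-01]
tool y at 93.6 turn -6.4 q6 now -57.9
```

View pics/w21.png

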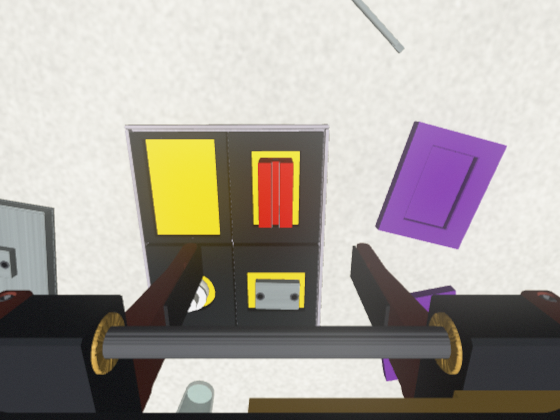

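move_arm(increments=[0, -2, -45, -10, -1, 0, -4, -100, -20, -2, 0, -7, -155, -20, -3, 0, -10, -210, -20, -4, 0, -12, -265, -20, -5, 0, -15, -320, -20, -6, 0, -18, -375, -20, -6, 0, -20, -430, -20, -6, 0, -23, -485, -20, -6, 0, -26, -540, -20, -6, 0, -28, -580, -20, -6, 0, -28, -598, -20, -6])

```text
t: 31.82
ee_pos: [493.4, -278.3, 192.5]
orientation: [0.259, -3.131, 0.004]
ft_force: [-0.5, -0.2, 0.1]
width: 87.6
```

move_arm(increments=[0, 0, 0, 0, 0, 0, 0, 0, 0, 0])

```text
t: 32.08
ee_pos: [492.8, -276.9, 191.6]
orientation: [0.26, -3.129, 0.002]
ft_force: [0.2, -0.2, 0.6]
width: 87.9
```

```bash
python3 - <<'E'
from nest import *
c,d,o=load("w21");print(fit(c,d["frame"],rect(106,72),(435,218,.06)))
d,o=snap("wrist","w22");print(o["t"],o["ee_pos"],o["qpos"][5],o["width"])
crop(d,180,60,380,220,4,"w22c")
E
```

```text
([np.float64(435.4238089241827), np.float64(217.33853407564584), np.float64(0.061092906057098786)], np.float64(315.4921875), np.float32(6376.0))
32.075 [ 492.75873519 -276.90727808  191.57999856] -2.2671702694088878 87.89974730553878
```

View pics/w22c.png

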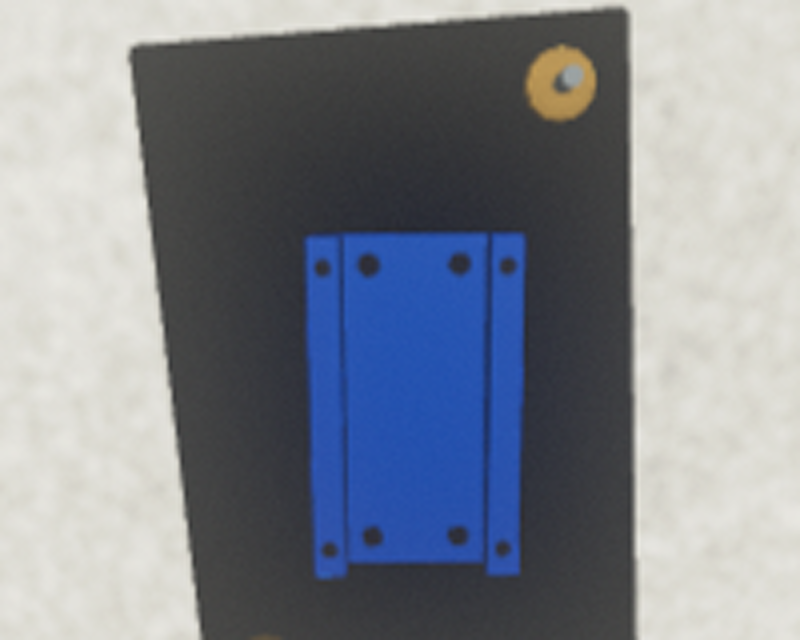

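```bash
python3 - <<'E'
from h import *
c,d,o=load("w22")
s=lambda L:[(180+a/4-.4,60+b/4-.4) for a,b in L]
m=quadw(c,"br",s([(306,236),(525,234),(519,576),(316,579)]),28)
rel(o,[m[0],m[1],15.5],100.2)
E
```

```text
br [ 462.1 -274.9   28. ] sides [np.float64(90.3), np.float64(55.2), np.float64(89.9), np.float64(55.5)] x-edge ang 10.2 10.4 y-edge -80.0 -79.6
tool shift [ 29.6   7.2 176.1]
tool y at 99.5 turn -0.7 q6 now -129.9
```

move_arm(increments=[0, 29, 7, 40, -1, 0, 29, 7, 95, -1, 0, 29, 7, 140, -1, 0, 29, 7, 165, -1, 0, 29, 7, 176, -1, 0, 29, 7, 176, -1])

```text
t: 32.88
ee_pos: [463.1, -274.3, 15.9]
orientation: [0.29, -3.126, 0.002]
ft_force: [0.4, -0.3, 0.0]
width: 87.4
```

move_arm(increments=[60, 0, 0, 0, 0, 80, 0, 0, 0, 0, 255, 0, 0, 0, 0, 255, 0, 0, 0, 0, 255, 0, 0, 0, 0])

```text
t: 33.5
ee_pos: [463.3, -274.5, 16.5]
orientation: [0.29, -3.127, 0.003]
ft_force: [-1.1, 0.6, 5.4]
width: 55.3
```

```bash
python3 - <<'E'
from h import *
d,o=snap("wrist","w23");print(o["t"],o["ee_pos"],o["ft_force"],o["width"])
E
```

```text
33.5 [ 463.3415605  -274.51876946   16.48393386] [-1.06060294  0.55061873  5.42334534] 55.294867533598605
```

View pics/w23.png

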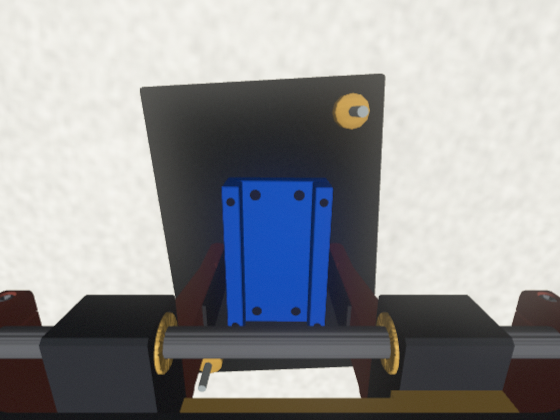

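move_arm(increments=[255, 0, 0, -3, 0, 255, 0, 0, -10, 0, 255, 0, 0, -25, 0, 255, 0, 0, -60, 0, 255, 0, 0, -100, 0, 255, 0, 0, -125, 0, 255, 0, 0, -125, 0])

```text
t: 34.42
ee_pos: [464.7, -275.1, 144.0]
orientation: [-0.289, 3.126, -0.007]
ft_force: [-0.0, 0.2, -3.2]
width: 55.3
```

```bash
python3 - <<'E'
from h import *
d,o=snap("wrist","w24");print(o["t"],o["ee_pos"],o["ft_force"],o["width"]);rel(o,[436,217.7,141],93.6)
E
```

```text
34.425 [ 464.74742871 -275.09112917  144.00252892] [-0.03522456  0.1941764  -3.18836167] 55.27668120819616
tool shift [-62.2 489.7   0.7]
tool y at 100.6 turn 7.0 q6 now -132.3
```

View pics/w24.png

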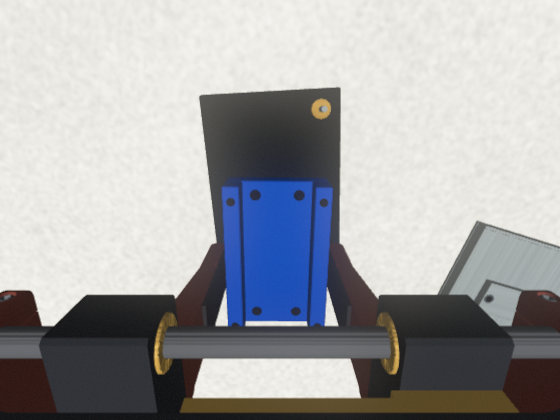

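move_arm(increments=[255, -3, 22, 0, 1, 255, -8, 62, 0, 2, 255, -14, 110, 0, 3, 255, -20, 160, 0, 4, 255, -26, 210, 0, 5, 255, -33, 260, 0, 6, 255, -40, 310, 0, 7, 255, -46, 360, 0, 7, 255, -52, 410, 0, 7, 255, -58, 452, 0, 7, 255, -62, 482, 0, 7, 255, -62, 490, 0, 7])

```text
t: 35.98
ee_pos: [433.8, 219.6, 139.7]
orientation: [0.102, -3.139, 0.006]
ft_force: [-0.4, -0.4, -1.5]
width: 55.8
```

move_arm(increments=[255, 0, 0, 20, 0, 255, 0, 0, 45, 0, 255, 0, 0, 60, 0, 255, 0, 0, 60, 0])

```text
t: 36.48
ee_pos: [432.8, 218.4, 78.5]
orientation: [0.101, -3.136, 0.008]
ft_force: [-0.4, 0.2, -1.0]
width: 55.8
```

```bash
python3 - <<'E'
from h import *
d,o=snap("wrist","w25");print(o["t"],o["ee_pos"],o["ft_force"],o["width"]);rel(o,[436,217.7,40],93.6)
E
```

```text
36.475 [432.81728695 218.39555784  78.53376811] [-0.41687666  0.23989709 -0.96227861] 55.75223066108572
tool shift [-3.3 -0.7 38.5]
tool y at 93.7 turn 0.1 q6 now -68.0
```

View pics/w25.png

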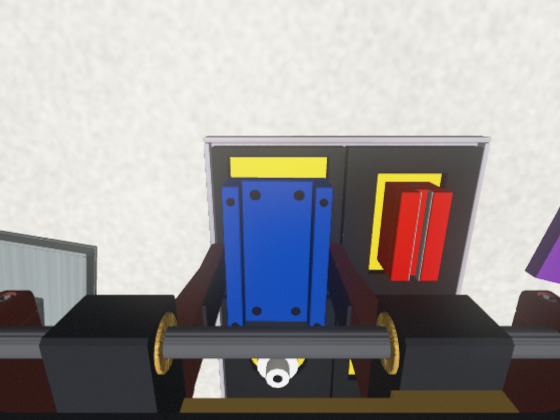

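move_arm(increments=[255, -3, -1, 10, 0, 255, -3, -1, 28, 0, 255, -3, -1, 42, 0, 255, -3, -1, 50, 0, 255, -3, -1, 50, 0])

```text
t: 37.15
ee_pos: [436.2, 217.6, 28.8]
orientation: [0.101, -3.136, 0.008]
ft_force: [0.1, -0.5, -2.1]
width: 55.7
```

```bash
python3 - <<'E'
from h import *
d,o=snap("wrist","w26");print(o["t"],o["ee_pos"],o["ft_force"],o["width"]);rel(o,[436,217.7,21],93.6)
E
```

```text
37.15 [436.16934055 217.61446371  28.83902182] [ 0.07859955 -0.52180567 -2.12252213] 55.70903831725855
tool shift [0.1 0.1 7.8]
tool y at 93.7 turn 0.1 q6 now -68.2
```

View pics/w26.png

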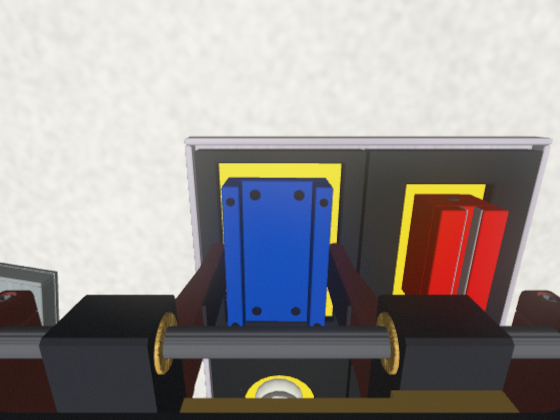

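move_arm(increments=[255, 0, 1, 3, 0, 255, 0, 1, 5, 0, 255, 0, 1, 6, 0, 255, 0, 1, 6, 0])

```text
t: 37.7
ee_pos: [436.4, 218.7, 23.3]
orientation: [0.101, -3.137, 0.007]
ft_force: [0.1, 0.1, -1.6]
width: 55.8
```

move_arm(increments=[255, 0, 0, 1, 0, 255, 0, 0, 2, 0, 255, 0, 0, 2, 0])

```text
t: 38.08
ee_pos: [436.3, 218.7, 21.2]
orientation: [0.101, -3.137, 0.007]
ft_force: [0.1, -0.3, -0.6]
width: 55.4
```

move_arm(increments=[255, 0, 0, 1, 0, 255, 0, 0, 1, 0])

```text
t: 38.33
ee_pos: [436.3, 218.7, 20.5]
orientation: [0.101, -3.137, 0.007]
ft_force: [-1.0, -1.8, 4.2]
width: 55.7
```

move_arm(increments=[255, 0, 0, 1, 0, 255, 0, 0, 1, 0])

```text
t: 38.58
ee_pos: [436.4, 218.7, 20.4]
orientation: [0.101, -3.137, 0.007]
ft_force: [-3.3, -2.4, 14.5]
width: 55.5
```

```bash
python3 - <<'E'
from h import *
d,o=snap("wrist","w27");print(o["t"],o["ee_pos"],o["ft_force"],o["width"])
E
```

```text
38.575 [436.38637271 218.72712933  20.43672387] [-3.33156261 -2.38189647 14.46871186] 55.46030771201956
```

View pics/w27.png

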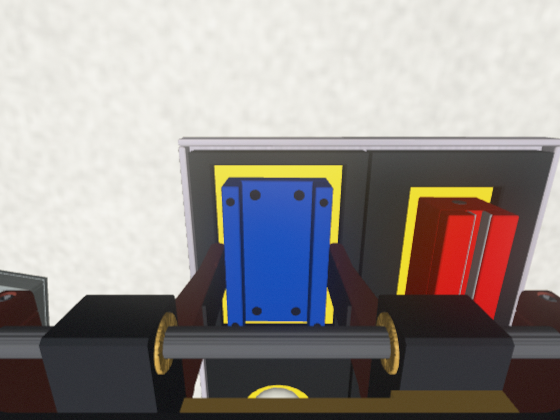

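move_arm(increments=[80, 0, 0, 0, 0, 65, 0, 0, 0, 0, 55, 0, 0, 0, 0, 55, 0, 0, -3, 0, 55, 0, 0, -25, 0, 40, 0, 0, -70, 0, 0, 0, 0, -120, 0, 0, 0, 0, -170, 0, 0, -40, 0, -200, 0, 0, -60, 0, -200, 0, 0, -60, 0, -200, 0])

```text
t: 40.0
ee_pos: [497.6, 223.4, 220.5]
orientation: [0.1, -3.138, 0.006]
ft_force: [0.6, -0.1, -0.1]
width: 87.4
```

```bash
python3 - <<'E'
from h import *
d,o=snap("wrist","w28");print(o["t"],o["ee_pos"],o["ft_force"],o["width"])
crop(d,180,50,400,250,3.5,"w28c")
d,o=snap("scene","s28");crop(d,80,160,400,330,2.5,"s28c")
E
```

```text
40.0 [497.56159352 223.43367247 220.54997081] [ 0.5971536  -0.13448088 -0.07208395] 87.42169017554772
```

View pics/w28.png

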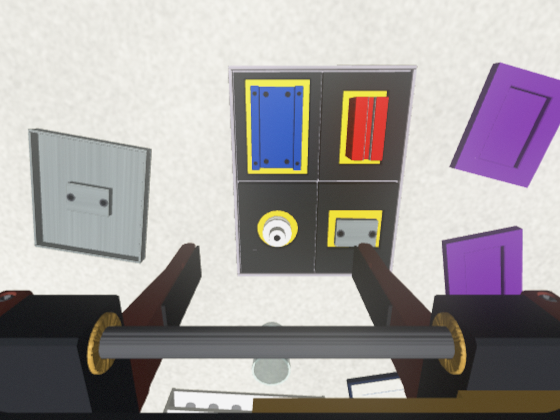

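View pics/s28c.png

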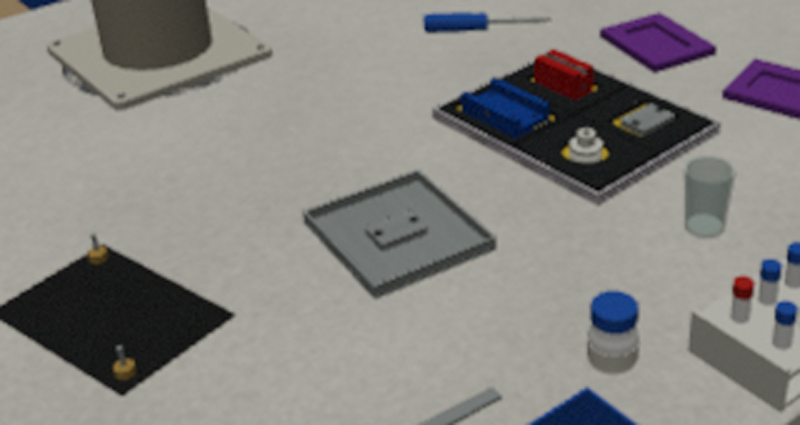

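View pics/w28c.png

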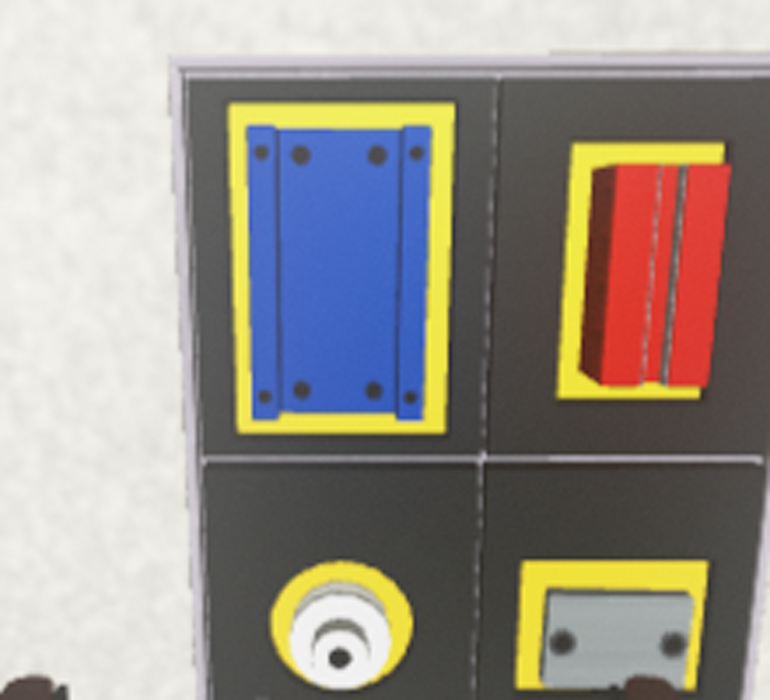

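```bash
python3 - <<'E'
from h import *
c,d,o=load("w28")
s=lambda L:[(180+a/3.5-.35,50+b/3.5-.35) for a,b in L]
quadw(c,"br",s([(248,126),(432,127),(422,420),(253,419)]),32)
quadw(c,"pocket rim br",s([(228,102),(456,103),(445,434),(237,434)]),12)
quadw(c,"jaw",s([(617,165),(731,165),(709,388),(602,384)]),42)
print("hub",bp(c,*s([(340,658)])[0],38))
c0=cam(pickle.load(open("top0.pkl","rb")))
print("kitcover start (top)",bp(c0,100+470/5-.4,180+184/5-.4,18), "now",np.mean([bp(c,*p,18) for p in s([(562,643),(673,645)])],0))
print(ctrl.close_job())
E
```

```text
br [435.  218.3  32. ] sides [np.float64(89.0), np.float64(55.4), np.float64(89.0), np.float64(55.0)] x-edge ang 3.3 3.0 y-edge -86.7 -86.7
pocket rim br [435.1 219.1  12. ] sides [np.float64(106.3), np.float64(72.1), np.float64(106.0), np.float64(71.8)] x-edge ang 3.6 3.4 y-edge -86.6 -86.3
jaw [428.1 317.1  42. ] sides [np.float64(64.5), np.float64(33.6), np.float64(65.8), np.float64(33.6)] x-edge ang 3.9 3.8 y-edge -86.4 -88.5
hub [560.45873697 226.76381863  38.        ]
kitcover start (top) [556.14941557 324.23469145  18.        ] now [556.91390787 326.67838148  18.        ]
the job is handed in; nothing more can be done
None
```

The pile is taken apart and the job is handed in after about 40 of the 120 s. No verdict was reported.

- **Nests:** the white pulley, red jaw and blue bracket are upright in their own nests. My last images put each within about 1 mm of its pocket's centre.
- **Pile's cover:** it lies flat, near the middle of the spares tray. I gripped it again near the fingertips first so it could be set right down on the tray floor.
- **Set down, not dropped:** each part was lowered until I felt 9 to 15 N of contact before I let go.
- **Left alone:** the beaker is standing. The kit's own cover measured within about 3 mm of its starting place, which is about the measuring error, and I never touched it.

**One disagreement:** the nest floors turned out to be about 8 mm above the bench, not 4. All three parts gave this same height, so I take it that the tray has a base of about 4 mm under the blocks. No other check failed.

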